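# Load a resin specimen block in a trimming jig and hold it for the cut

### The job

Make the cast resin specimen block ready for its saw cut: pull the trimming jig's black knob right out to its far detent so that the side jaw opens, lay the block flat on the jig's plate between the end stop and the jaw with its long edges along the fence, and push the knob fully home so that the jaw traps the block endwise against the end stop. Then press on the block's near bevelled edge with one steady diagonal push, forward and down, firm but not hard (some 10 to 20 N), so that it bears flush against the fence and flat on the plate at the same time, and finish the program while still holding that push. Leave the saw and the glass dish where they are.

Things in the scene. Friction and masses are not known exactly. Their poses are not given: they have to be found in the camera images.
- jig: the trimming jig, fixed to the bench (its place and yaw vary): an aluminium plate 140 x 170 mm on rubber feet. Origin on the bench surface under the jig; its +x points across the plate to the fence, +y along the fence to the end stop, -y to the black pull knob, z up. In this frame the plate spans x -75 to +65, y -93 to +77 mm, and its top lies at z = 15 mm (see jig_table).
- jig_table: the jig's plate, the table on which the block lies; its flat top is 15 mm above the bench. Same origin and axes as jig.
- jig_fence: the jig's fence, an aluminium bar along y on the far (+x) edge of the plate, 14 mm thick, its top 26 mm above the plate, with a 2 mm saw kerf through it. Same origin and axes as jig; its working face (looking to -x) lies at x = +45 mm.
- jig_stop: the jig's fixed steel end stop, a bar 60 mm long in x (x -18 to +42 mm), its top 24 mm above the plate. Same origin and axes as jig; its working face (looking to -y) lies at y = +40 mm.
- nest (a point): point on the plate's top under the centre of a correctly seated block: 20 mm in front of the fence's face and 30 mm from the end stop's face; axes as jig.
- pull_knob (a joint): slide of the side jaw with its rod and pull knob, m: 0 = fully home, 0.026 = pulled right out (knob and jaw move together along the jig's -y). A sprung ball detent drives it into either end over the last 7 mm or so with 2 to 5 N and holds it there; between the two it slides with light friction. Leaving an end takes about 5 N. With the block trapped (by about 3 N) it is fully home at about 0.002.
- knob_grip (a point): middle of the waist of the black pull knob, on its axis, 35 mm above the bench; moves with the knob. The waist is 21 mm in diameter and 26 mm long in y, with flanges of 25 mm (jaw side) and 28 mm (outer end) diameter; the knob's outer end face is 22 mm further along -y. The knob overhangs the plate, with only the bench below it; the guide block (top 49 mm, brass detent screw and pin to 62 mm above the bench) begins 34 mm away from this point in +y when home. Axes as jig.
- jaw_face (a point): centre of the jaw's working face (looking to +y), 27 mm above the bench; the steel jaw is 60 mm wide in x (from x -18 to +42 mm of the jig), its top 24 mm above the plate. The gap from it to the end stop is 58 mm with the knob at 0 and 84 mm with the knob at 0.026. Axes as jig.
- block_center (a point): centre of the loose resin block, half-way up (17 mm above its underside). Block 40 mm in its x, 60 mm in its y, 34 mm high, about 0.1 kg; the two long top edges (along its y) are bevelled 10 mm at 45 degrees, so that the side faces are upright for the lower 24 mm and the flat top is 20 mm wide; a bone section shows on both end faces. A half turn makes no difference. It starts lying flat on the bench to the left of the jig.
- block: the same resin block; origin at the centre of its underside, z up, x across, y along its length. Resin, steel and aluminium slide easily on one another (friction about 0.2).
- saw: razor saw with a round wooden handle (23 mm), brass back and thin steel blade, 265 mm long, lying on the bench in front of the block; must not be disturbed. Origin on the bench under the brass back; its x points to the blade's tip (at x = +86 mm), the handle ends at x = -180 mm, the blade reaches y = +33 mm.
- dish: round glass dish, 93 mm across, 16 mm high, beyond the jig; must not be disturbed. Origin at the centre of its underside.
Not all that is in view belongs to the job. What is shaped like the block but green or red is not meant.

How it is judged (in metres and radians):
On the way, in this order (a step that is already met when the one before it is completed fails the run):
1. the knob is pulled right out to its far detent (value of joint pull_knob above 0.022 m), for 0.2 s.
2. the block lies flat on the plate between end stop and jaw, the jaw still open (value of joint pull_knob above 0.022 m and z of block_center in the frame of nest between 0.014 and 0.02 m and x of block_center in the frame of nest between -0.05 and 0.003 m and y of block_center in the frame of nest between -0.03 and 0.004 m and angle between block's own z axis and vertical below 0.06 rad and contact force between block and jig_table above 0.2 N), for 0.2 s.
3. the knob is pushed home and the jaw traps the block against the end stop (value of joint pull_knob below 0.005 m and contact force between block and pull_knob above 0.5 N and contact force between block and jig_stop above 0.5 N), for 0.2 s.
At the end, for the whole second after the job is handed in: Through the last second: knob home (under 5 mm), block seated within 2.5 mm of its place in the nest, level and within 0.04 rad of the fence, touching the end stop, and the fingers press it onto the fence with more than 2.5 N and onto the plate with more than 4 N at once (value of joint pull_knob below 0.005 m and x of block_center in the frame of nest between -0.0025 and 0.0025 m and y of block_center in the frame of nest between -0.0025 and 0.0025 m and z of block_center in the frame of nest between 0.0145 and 0.0195 m and angle between block's own z axis and vertical below 0.04 rad and angle between the y axis of block and the y axis of jig, either way round below 0.04 rad and contact force between block and jig_fence above 2.5 N and contact force between block and jig_table above 4 N and contact force between block and jig_stop above 0.5 N and contact force between the fingers and block above 3 N and linear speed of block below 0.01 m/s); the arm keeps its last pose, push and grip.
It fails at once if the block is forced: more than 60 N on the fence or the plate (contact force between block and jig_fence above 60 N or contact force between block and jig_table above 60 N).
It fails at once if the saw or the dish is disturbed (moved more than 15 mm) (distance of any of saw, dish from where it was at the start of the episode above 0.015 m).
It also fails if it takes over 67 s, if anything falls off the work surface, if the arm or the gripper's body presses on something with over 40 N, if the wrist force passes 120 N, or if a joint passes its speed limit or range.

### The arm

A 6-joint arm with a two-finger parallel gripper is mounted at the origin on a cart in front of the work surface, level with it; the furniture and walls round the work are solid. World frame = base frame: x ahead of the robot, y to its left, z up, the work surface at z = 0. Lengths are in mm, angles in rad, forces in N, time in s.
With the tool pointing down it reaches from about 275 to 750 mm from the base axis. Payload 10.2 kg.
Tool frame: the origin (TCP) lies midway between the tips of the shut fingers; the grasp point (between the pads) lies 19 mm behind it; x points along the fingers, y is the direction in which the jaws open and shut, and the axes are right-handed (so a half turn about x gives the same grasp; the last joint's range is limited). The gripper opens to 85 mm and grips with 20 to 120 N. Pads are 22 mm wide; open, the fingers measure 114 mm over their backs; the gripper's body (76 mm by 85 mm) begins 54 mm behind the grasp point. The pads swing forward as they close: fully open they stand 13 mm farther back than shut.
Start: joints at [0.928, 0.313, 1.498, -0, 1.331, -0.223], TCP at [213.991, 479.415, 231.294] pointing down, gripper open.
Joint ranges: [-2.94, 2.94], [-0.97, 2.17], [0.19, 2.56], [-1.23, 4.37], [0.02, 3.11], [-2.88, 2.88]. Speed limits (rad/s): [2.39, 2.39, 3.01, 3.14, 3.14, 3.14].

### API

Orientations are given as a unit quaternion [w, x, y, z].
In Python, from rig import sense, capture, get_calibration, finish_job gives the robot as it stands.
- The arm moves only by the tool jog_arm, never from a script. Its argument "increments" is a list of rows, each an object of numbers: "rx", "ry", "rz": the turn, a rotation vector about the tool's x, y, z in rad; "x", "y", "z": the shift along the tool's x, y, z in mm; "hand": the finger opening in mm, from 0 to 85.4. A call has 1 to 5 rows; each row shifts and turns the commanded pose from where the row before left it, along the tool's axes as they then stand; what a row does not reach is not made up. A row lasts 1/8 s, in which the tool goes at most 62.5 mm and 10.7 degrees, less where a joint would pass 70% of its speed; a pose out of reach is approached as far as the arm can. A call with a gripper value outside its range is refused whole. The fingers move at their own pace and stop on an object; "force" is the grip in N (left out, the last holds). Time passes only in rows, so rows that do not move let the fingers close. It gives the time, the measured TCP pose, the force and the opening at its end, in the units of the state.
- sense(): the state, without advancing time (a new reading comes with each control period).
- capture(name): name is "side" or "top" or "wrist"; returns the picture (420x560x3 uint8, red, green, blue); there is no depth.
- get_calibration(name): a dict with "camera_matrix" (3x3 intrinsics, pixels), "R" (3x3) and "t" (3): a world point X has camera coordinates R X + t; the wrist camera has in their place "T_tool_cam" (4x4, takes a point from camera to tool coordinates, whose origin is the TCP and whose axes are the tool frame's). Camera axes: x right, y down, z forward; pixel columns grow to the right and rows downward; lengths in mm; the calibration is good to about 2 mm. A picture is of the moment at which its call begins: read the wrist's pose just before it. get_calibration takes no time and is no camera call.
- finish_job(): hands the job in, once; it reports no verdict.
The state is a dict: "time_s": time; "joints": joint angles; "dq": joint speeds; "tau": joint torques, N m; "eef_pos": TCP position; "ee_rot": TCP orientation; "force": force on the tool from outside, world axes, zero at the start; "wrist_torque": the same for the moment, N m; "grip_width": opening from 0.0 (shut) to 1.0 (fully open).
Only numpy, scipy, OpenCV 4.12 (cv2) and the standard library are available. Lean on these libraries where they do the work, as an engineer would, in place of code of your own. Each camera call takes 0.05 s, during which the arm holds its last target.

## Working session

There is one attempt and no reset: what is moved stays moved. The work goes in short steps, Python scripts to look and compute and a tool call to move; the robot and the scene stay as the last step left them, time stands still between calls to the robot, and variables do not carry over. Pictures are saved under pics/ and viewed, and the job is handed in when it is done.

Besides the shell and the picture viewer there is one more tool, called after "Call:" in YAML: its name, and indented under it one key for each argument. jog_arm: Moves the arm, as the interface text tells. Its arguments: {"type":"object","properties":{"increments":{"type":"array","items":{"type":"object","properties":{"rx":{"type":"number"},"ry":{"type":"number"},"rz":{"type":"number"},"x":{"type":"number"},"y":{"type":"number"},"z":{"type":"number"},"hand":{"type":"number"}}}},"force":{"type":"number"}},"required":["increments"]}

```bash
mkdir -p pics; ls
python3 - <<'E'
from rig import *
import cv2,json
s=sense();print({k:s[k] for k in ('time_s','eef_pos','ee_rot','force','grip_width')})
for n in ('side','top','wrist'):
    im=capture(n);cv2.imwrite(f'pics/{n}0.png',im[:,:,::-1]);print(n,get_calibration(n))
E
```

```text
pics
{'time_s': 0.0, 'eef_pos': array([213.83821218, 479.19059548, 230.7362819 ]), 'ee_rot': array([ 0.69140138,  0.14690656,  0.69177442, -0.14775228]), 'force': array([0.88349879, 0.57669508, 0.82565098]), 'grip_width': 0.99825263349546}
side {'camera_matrix': array([[482.383864  ,   0.        , 277.68275711],
       [  0.        , 482.383864  , 213.32676194],
       [  0.        ,   0.        ,   1.        ]]), 'R': array([[-0.9999449 ,  0.00678161,  0.00801329],
       [-0.00374224,  0.48290935, -0.87566235],
       [-0.00980809, -0.87564409, -0.48285736]]), 't': array([ 534.38191189,  -11.20353429, 1256.42622959])}
top {'camera_matrix': array([[426.41192162,   0.        , 275.04423476],
       [  0.        , 426.41192162, 204.85786296],
       [  0.        ,   0.        ,   1.        ]]), 'R': array([[ 0.007031  , -0.9999605 , -0.00543787],
       [-0.99292327, -0.00633663, -0.11858844],
       [ 0.1185493 ,  0.00623318, -0.9929286 ]]), 't': array([137.26608252, 531.92983848, 833.24810237])}
wrist {'camera_matrix': array([[321.67485732,   0.        , 279.48893767],
       [  0.        , 321.67485732, 208.30735556],
       [  0.        ,   0.        ,   1.        ]]), 'T_tool_cam': array([[-5.75550899e-04, -2.91641795e-01,  9.56527434e-01,
        -1.41866661e+02],
       [ 9.99999785e-01,  1.32088485e-04,  6.41981899e-04,
        -2.81535432e-01],
       [-3.13575013e-04,  9.56527598e-01,  2.91641657e-01,
        -7.53478770e+01],
       [ 0.00000000e+00,  0.00000000e+00,  0.00000000e+00,
         1.00000000e+00]])}
```

View pics/top0.png

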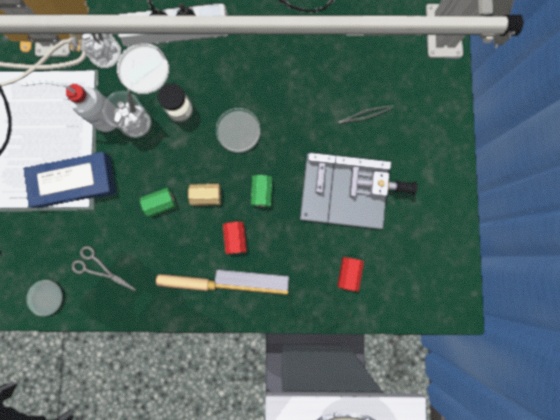

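View pics/side0.png

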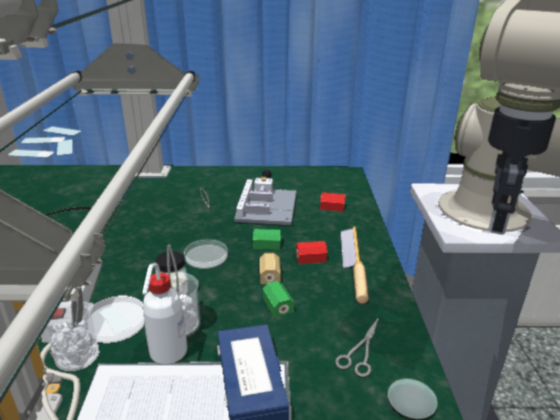

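View pics/wrist0.png

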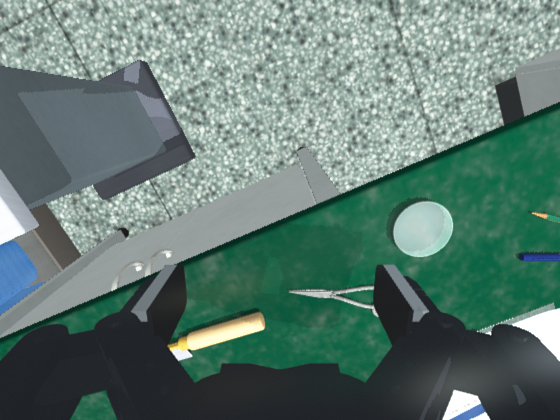

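The top view shows the jig around (345,190) with its knob at (405,187). The block-shaped candidates are tan (204,195), green (157,202) and (261,190), and red (234,237) and (351,274). Only the tan one is resin-coloured. I'll confirm it in a crop and make the first measurements.

```bash
cat > h.py <<'E'
import numpy as np,cv2
from rig import *
from scipy.spatial.transform import Rotation as Ro
def cam(name,s=None):
    c=get_calibration(name);K=np.array(c['camera_matrix'])
    if name!='wrist':
        R=np.array(c['R']);t=np.array(c['t']);return K,R,t
    s=s or sense();q=s['ee_rot'];Rt=Ro.from_quat([q[1],q[2],q[3],q[0]]).as_matrix()
    T=np.eye(4);T[:3,:3]=Rt;T[:3,3]=s['eef_pos'];W=T@np.array(c['T_tool_cam']);Wi=np.linalg.inv(W)
    return K,Wi[:3,:3],Wi[:3,3]
def ray(C,p):
    K,R,t=C;d=R.T@np.linalg.inv(K)@np.array([p[0],p[1],1.]);o=-R.T@t;return o,d/np.linalg.norm(d)
def onz(C,p,z):
    o,d=ray(C,p);return o+d*(z-o[2])/d[2]
def tri(*cp):
    A=np.zeros((3,3));b=np.zeros(3);L=[]
    for C,p in cp:
        o,d=ray(C,p);P=np.eye(3)-np.outer(d,d);A+=P;b+=P@o;L.append((o,d))
    X=np.linalg.solve(A,b);return X,[np.linalg.norm(np.cross(X-o,d)) for o,d in L]
def proj(C,X):
    K,R,t=C;v=K@(R@np.array(X,float)+t);return v[:2]/v[2]
def snap(name,fn):
    s=sense();C=cam(name,s) ;im=capture(name)[:,:,::-1].copy();cv2.imwrite(f'pics/{fn}.png',im)
    import pickle;pickle.dump((C,im,s),open(f'pics/{fn}.pkl','wb'));return C,im,s
def load(fn):
    import pickle;return pickle.load(open(f'pics/{fn}.pkl','rb'))
def crop(im,x0,y0,x1,y1,k,fn):
    cv2.imwrite(f'pics/{fn}.png',cv2.resize(im[y0:y1,x0:x1],None,fx=k,fy=k,interpolation=cv2.INTER_CUBIC))
E
python3 - <<'E'
from h import *
t=cv2.imread('pics/top0.png');s=cv2.imread('pics/side0.png')
a=cv2.resize(t[145:245,170:430],None,fx=3,fy=3,interpolation=cv2.INTER_CUBIC)
b=cv2.resize(s[165:320,225:355],None,fx=1.9,fy=1.9,interpolation=cv2.INTER_CUBIC)
b2=np.zeros((b.shape[0],780,3),np.uint8);b2[:,:b.shape[1]]=b
cv2.imwrite('pics/c0.png',np.vstack([a,b2]))
C=cam('top')
for n,p in dict(block=(204,193),knob=(405,187),A=(308,154),B=(391,162),Cc=(383,228),D=(301,221),dish=(238,131),sawtip=(288,292),sawend=(157,281)).items(): print(n,onz(C,p,15).round(0))
hsv=cv2.cvtColor(t,cv2.COLOR_BGR2HSV)
m=cv2.inRange(hsv[150:220,180:240],(8,60,100),(30,255,255))
c=max(cv2.findContours(m,0,2)[0],key=cv2.contourArea);c=c+[[180,150]];print(cv2.minAreaRect(c))
E
```

```text
block [557. 289.  15.]
knob [ 572. -129.   15.]
A [641.  73.  15.]
B [ 625. -101.   15.]
Cc [487. -81.  15.]
D [500.  87.  15.]
dish [690. 220.  15.]
sawtip [356. 114.  15.]
sawend [376. 379.  15.]
((203.5, 193.5), (21.0, 31.0), 90.0)
```

View pics/c0.png

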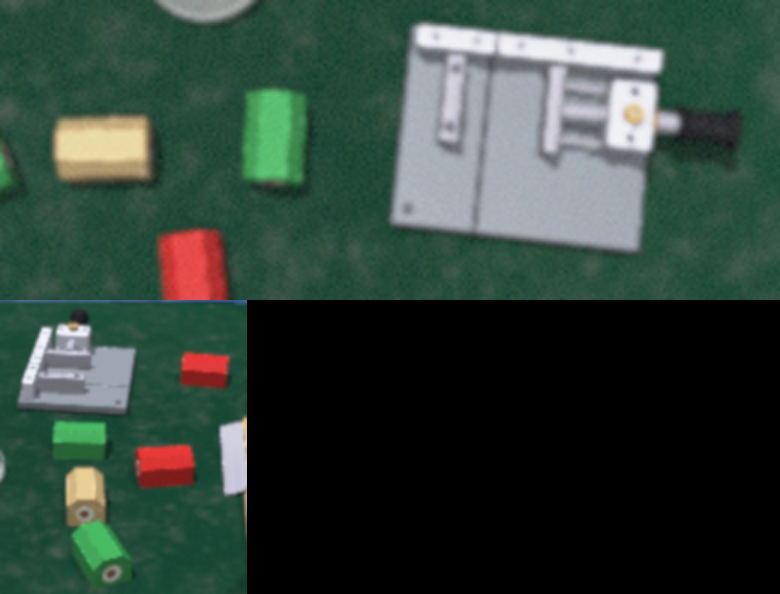

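The crop confirms it: the tan bevelled block at top (204,195) / side (270,268) shows the bone ring on its end face and is the only resin-coloured one. Next I'll bring the wrist camera over the jig.

Run:
```python
from h import *
s=sense();q=s['ee_rot'];R=Ro.from_quat([q[1],q[2],q[3],q[0]]).as_matrix();print(R.round(3), s['joints'])
for yaw in(-.09,):
  # desired tool: x down, y = +-jig x
  for sg in (1,-1):
    x=np.array([0,0,-1.]);y=sg*np.array([np.cos(yaw),np.sin(yaw),0]);z=np.cross(x,y)
    Rd=np.c_[x,y,z];print(sg,Ro.from_matrix(R.T@Rd).as_rotvec())
```

```text
[[-0.001  0.408  0.913]
 [-0.001  0.913 -0.408]
 [-1.    -0.001 -0.   ]] [ 9.27624201e-01  3.13285654e-01  1.49826707e+00  1.08237916e-05
  1.33098605e+00 -2.23396659e-01]
1 [1.24101819e+00 3.80155533e-04 9.35445383e-04]
-1 [-1.90057421e+00 -1.02384800e-03  4.16081462e-04]
```

Call:
jog_arm:
  increments:
    - {"y":-27.8,"z":50.3}
    - {"y":-27.8,"z":50.3}
    - {"y":-27.8,"z":50.3}
    - {"y":-27.8,"z":50.3}
    - {"y":-27.8,"z":50.3}

```text
schema error: expected keys rx, ry, rz, x, y, z, hand
```

Call:
jog_arm:
  increments:
    - {"y":-27.8,"z":50.3}
    - {"y":-27.8,"z":50.3}
    - {"y":-27.8,"z":50.3}
    - {"y":-27.8,"z":50.3}
    - {"y":-27.8,"z":50.3}

```text
schema error: expected keys rx, ry, rz, x, y, z, hand
```

Call:
jog_arm:
  increments:
    - {"rx":0.18}
    - {"rx":0.18}
    - {"rx":0.18}
    - {"rx":0.18}
    - {"rx":0.18}

```text
schema error: expected keys rx, ry, rz, x, y, z, hand
```

Call:
jog_arm:
  increments:
    - {"rx":0.18}
    - {"rx":0.16}
    - {}

```text
schema error: expected keys rx, ry, rz, x, y, z, hand
```

Run:
```python
from h import *
C,im,s=snap('wrist','w1');print(s['time_s'],s['eef_pos'],s['ee_rot'],s['force'],s['joints'])
snap('top','t1')
```

```text
0.15 [213.85470333 479.25800007 230.88316857] [ 0.69144475  0.14702461  0.69173239 -0.14762867] [-0.39771109  0.04758238 -0.38741798] [ 9.27624201e-01  3.13285654e-01  1.49826707e+00  1.08237916e-05
  1.33098605e+00 -2.23396659e-01]
```

View pics/w1.png

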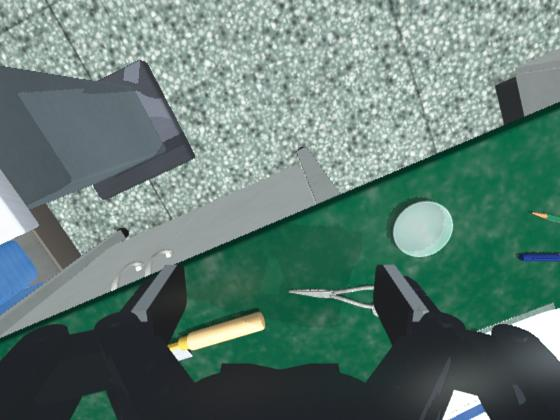

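The moves were refused because every key is required; the view has not changed. I'll repeat them with full rows.

Call:
jog_arm:
  increments:
    - {"rx":0,"ry":0,"rz":0,"x":0,"y":-27.8,"z":50.3,"hand":85}
    - {"rx":0,"ry":0,"rz":0,"x":0,"y":-27.8,"z":50.3,"hand":85}
    - {"rx":0,"ry":0,"rz":0,"x":0,"y":-27.8,"z":50.3,"hand":85}
    - {"rx":0,"ry":0,"rz":0,"x":0,"y":-27.8,"z":50.3,"hand":85}
    - {"rx":0,"ry":0,"rz":0,"x":0,"y":-27.8,"z":50.3,"hand":85}

```text
time_s: 0.88
eef_pos: [387.8, 248.3, 231.4]
ee_rot: [0.692, 0.147, 0.691, -0.147]
force: [0.5, 0.1, -0.4]
grip_width: 0.994
```

Call:
jog_arm:
  increments:
    - {"rx":0,"ry":0,"rz":0,"x":0,"y":-27.8,"z":50.3,"hand":85}
    - {"rx":0,"ry":0,"rz":0,"x":0,"y":-27.8,"z":50.3,"hand":85}
    - {"rx":0,"ry":0,"rz":0,"x":0,"y":-27.8,"z":50.3,"hand":85}
    - {"rx":0,"ry":0,"rz":0,"x":0,"y":-27.8,"z":50.3,"hand":85}
    - {"rx":0,"ry":0,"rz":0,"x":0,"y":-27.8,"z":50.3,"hand":85}

```text
time_s: 1.5
eef_pos: [560.9, 18.8, 231.3]
ee_rot: [0.692, 0.147, 0.692, -0.147]
force: [0.6, -0.2, 0.3]
grip_width: 0.994
```

Call:
jog_arm:
  increments:
    - {"rx":0.18,"ry":0,"rz":0,"x":0,"y":0,"z":0,"hand":85}
    - {"rx":0.18,"ry":0,"rz":0,"x":0,"y":0,"z":0,"hand":85}
    - {"rx":0.18,"ry":0,"rz":0,"x":0,"y":0,"z":0,"hand":85}
    - {"rx":0.18,"ry":0,"rz":0,"x":0,"y":0,"z":0,"hand":85}
    - {"rx":0.18,"ry":0,"rz":0,"x":0,"y":0,"z":0,"hand":85}

```text
time_s: 2.12
eef_pos: [560.0, 20.5, 231.1]
ee_rot: [0.557, 0.435, 0.557, -0.435]
force: [-0.5, -1.2, -0.5]
grip_width: 0.996
```

Call:
jog_arm:
  increments:
    - {"rx":0.18,"ry":0,"rz":0,"x":0,"y":0,"z":0,"hand":85}
    - {"rx":0.16,"ry":0,"rz":0,"x":0,"y":0,"z":0,"hand":85}
    - {"rx":0,"ry":0,"rz":0,"x":0,"y":0,"z":0,"hand":85}

```text
time_s: 2.5
eef_pos: [560.0, 20.6, 231.1]
ee_rot: [-0.478, -0.521, -0.478, 0.521]
force: [-0.5, -0.2, -0.3]
grip_width: 0.995
```

Run:
```python
from h import *
C,im,s=snap('wrist','w1');print(s['time_s'],s['eef_pos'],s['ee_rot'],s['force'],s['joints'])
```

```text
2.5 [559.95123965  20.56845552 231.14002387] [-0.47754644 -0.52132763 -0.47774449  0.52146629] [-0.4777858  -0.16929099 -0.33093559] [-1.72367826e-01  3.91408603e-01  1.38823490e+00  1.60692739e-05
  1.36229070e+00 -8.48402167e-02]
```

View pics/w1.png

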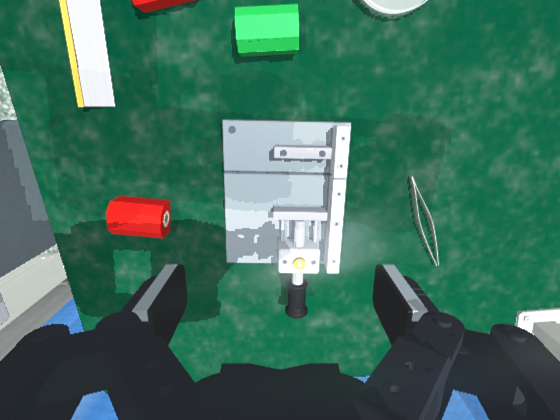

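The wrist view shows the jig at (222–352, 120–272) with the fence on the right. The knob is at (297,299), the end stop at (303,152) and the jaw at (300,212). I'll enlarge it for exact corners.

Run:
```python
from h import *
C,im,s=load('w1');crop(im,210,110,365,325,2.75,'c1')
im=cv2.imread('pics/c1.png');print(im.shape)
```

```text
(591, 426, 3)
```

View pics/c1.png

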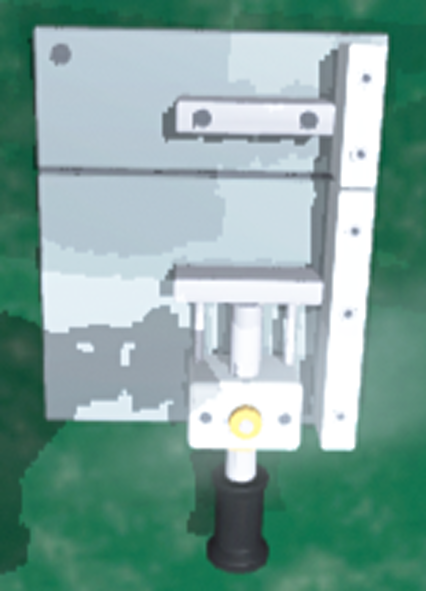

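Run:
```python
from h import *
C,im,s=load('w1')
f=lambda p:(p[0]/2.75+210-.3,p[1]/2.75+110-.3)
P={k:onz(C,f(v),15)[:2] for k,v in dict(TL=(35,28),BL=(46,419),TR=(388,36)).items()};print(P)
J={'TL':(-75,77),'BL':(-75,-93),'TR':(65,77)}
A=np.array([J[k] for k in J],float);B=np.array([P[k] for k in J])
ca,cb=A.mean(0),B.mean(0);U,S,V=np.linalg.svd((A-ca).T@(B-cb));R=(U@V).T;t=cb-R@ca
yaw=np.arctan2(R[1,0],R[0,0]);print('yaw',yaw,'org',t,'res',(A@R.T+t-B).round(1))
w=lambda x,y:R@[x,y]+t
inv=lambda p:R.T@(np.array(p)[:2]-t)
for n,p,z in [('knob mid',(241,518),35),('knob outer top edge',(238,560),35),('stop face R',(333,133),39),('stop face L',(177,135),39),('jaw face L',(175,265),39),('jaw face R',(322,267),39),('fence L top',(349,45),41),('fence L bot',(321,448),41)]:
  X=onz(C,f(p),z);print(n,X.round(1),'jig',inv(X).round(1))
# top cross-check of knob height
Ct=cam('top');print('top knob, z35',onz(Ct,(405,187),35)); print(tri((C,f((241,518))),(Ct,(403,187))))
```

```text
{'TL': array([503.51240951,  90.43210106]), 'BL': array([485.09347118, -76.73838905]), 'TR': array([640.7217411 ,  75.40555711])}
yaw -0.10863351151135604 org [569.07098134   6.41438524] res [[-0.7  0.7]
 [-0.7 -1.2]
 [ 1.3  0.5]]
knob mid [ 568.  -121.8   35. ] jig [  12.8 -127.5]
knob outer top edge [ 565.1 -142.9   35. ] jig [  12.3 -148.8]
stop face R [614.2  43.1  39. ] jig [40.9 41.4]
stop face L [555.6  47.5  39. ] jig [-17.8  39.4]
jaw face L [550.1  -3.4  39. ] jig [-17.8 -11.8]
jaw face R [607.8  -9.2  39. ] jig [ 40.2 -11.4]
fence L top [621.1  74.9  41. ] jig [44.3 73.7]
fence L bot [603.6 -87.5  41. ] jig [ 44.5 -89.6]
top knob, z35 [ 568.81398771 -122.60210995   35.        ]
(array([ 567.6648783 , -116.17751719,   43.46100752]), [np.float64(0.28553207920593315), np.float64(0.28553207920586693)])
```

Call:
jog_arm:
  increments:
    - {"rx":0,"ry":0,"rz":0,"x":27,"y":6.8,"z":47,"hand":60}
    - {"rx":0,"ry":0,"rz":0,"x":27,"y":6.8,"z":47,"hand":60}
    - {"rx":0.02,"ry":0,"rz":0,"x":27,"y":6.8,"z":47,"hand":60}
    - {"rx":0,"ry":0,"rz":0,"x":0,"y":0,"z":0,"hand":60}

```text
time_s: 3.05
eef_pos: [566.8, -124.1, 148.0]
ee_rot: [-0.471, -0.526, -0.473, 0.527]
force: [0.0, -0.4, -0.5]
grip_width: 0.702
```

Run:
```python
from h import *
C,im,s=snap('wrist','w2');print(s['time_s'],s['eef_pos'],s['ee_rot'],s['force'])
crop(im,190,130,400,340,2.75,'c2')
```

```text
3.05 [ 566.78759766 -124.14694583  148.00030941] [-0.47057055 -0.52604244 -0.47299208  0.52737197] [ 0.02227183 -0.41579545 -0.46491125]
```

View pics/c2.png

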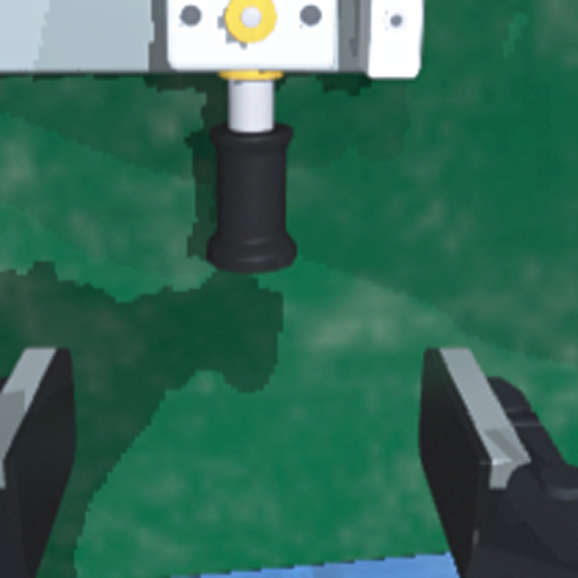

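The knob waist spans crop columns 217–287. The inner flange is widest at row ~133 and the outer at ~250.

```bash
cat >> h.py <<'E'
YAW=-0.1086;ORG=np.array([569.07,6.41])
RJ=np.array([[np.cos(YAW),-np.sin(YAW)],[np.sin(YAW),np.cos(YAW)]])
def jig(X): return RJ.T@(np.array(X)[:2]-ORG)
def wld(x,y): return RJ@np.array([x,y],float)+ORG
E
python3 - <<'E'
from h import *
C,im,s=load('w2');C1,_,_=load('w1')
f=lambda p:(p[0]/2.75+190-.3,p[1]/2.75+130-.3)
g=lambda p:(p[0]/2.75+210-.3,p[1]/2.75+110-.3)
for n,p,z in [('inner fl',(252,133),35),('outer fl',(252,251),35),('waist L',(217,190),35),('waist R',(287,190),35),('guide edge L',(170,68),49),('guide R',(338,70),49),('fence end L',(367,77),41)]:
  X=onz(C,f(p),z);print(n,X.round(1),jig(X).round(1))
print('tri flanges',tri((C,f((252,251))),(C1,g((239,553)))),tri((C,f((252,133))),(C1,g((243,477)))))
print('brass',tri((C,f((251,16))),(C1,g((245,421)))))
print(get_calibration('wrist')['T_tool_cam'][:3,3], Ro.from_quat(np.roll(s['ee_rot'],-1)).as_matrix().round(3))
E
```

```text
inner fl [ 569.3 -101.9   35. ] [  12.  -107.6]
outer fl [ 565.4 -138.2   35. ] [  12.  -144.2]
waist L [ 557.1 -118.    35. ] [   1.6 -124.9]
waist R [ 577.9 -120.2   35. ] [  22.5 -124.9]
guide edge L [549.5 -78.9  49. ] [-10.2 -86.9]
guide R [594.7 -84.4  49. ] [ 35.3 -87.5]
fence end L [603.3 -88.3  41. ] [ 44.3 -90.5]
tri flanges (array([ 565.68194224, -137.08905168,   38.27015598]), [np.float64(0.15519341106361637), np.float64(0.1551934110637432)]) (array([ 569.80380006, -101.88882823,   34.84867878]), [np.float64(0.462240793508195), np.float64(0.462240793508281)])
brass (array([572.70904273, -67.44024091,  50.69452602]), [np.float64(0.08366728757477274), np.float64(0.08366728757490059)])
[-141.8656038    -0.90326582  -74.48273686] [[-0.004  0.994 -0.11 ]
 [ 0.001 -0.11  -0.994]
 [-1.    -0.004 -0.001]]
```

Call:
jog_arm:
  increments:
    - {"rx":0,"ry":0,"rz":0,"x":45,"y":0,"z":-5,"hand":50}
    - {"rx":0,"ry":0,"rz":0,"x":45,"y":0,"z":0,"hand":50}
    - {"rx":0,"ry":0,"rz":0,"x":30,"y":0,"z":0,"hand":50}
    - {"rx":0,"ry":0,"rz":0,"x":13,"y":0,"z":0,"hand":50}
    - {"rx":0,"ry":0,"rz":0,"x":0,"y":0,"z":0,"hand":50}

```text
time_s: 3.72
eef_pos: [568.7, -116.2, 17.8]
ee_rot: [0.473, 0.526, 0.472, -0.526]
force: [0.1, -0.3, 0.2]
grip_width: 0.587
```

Call:
jog_arm:
  increments:
    - {"rx":0,"ry":0,"rz":0,"x":0,"y":0,"z":0,"hand":15}
    - {"rx":0,"ry":0,"rz":0,"x":0,"y":0,"z":0,"hand":15}
    - {"rx":0,"ry":0,"rz":0,"x":0,"y":0,"z":0,"hand":15}
    - {"rx":0,"ry":0,"rz":0,"x":0,"y":0,"z":0,"hand":15}
  force: 40

```text
time_s: 4.22
eef_pos: [568.4, -116.8, 18.7]
ee_rot: [-0.472, -0.526, -0.472, 0.526]
force: [-5.2, 0.2, 7.3]
grip_width: 0.237
```

Run:
```python
from h import *
C,im,s=snap('wrist','w3');print(s['time_s'],s['eef_pos'],s['grip_width']*85.4,s['force'])
```

```text
4.225 [ 568.38207182 -116.83246105   18.71925253] 20.26601663379418 [-5.20285322  0.16214769  7.32721688]
```

View pics/w3.png

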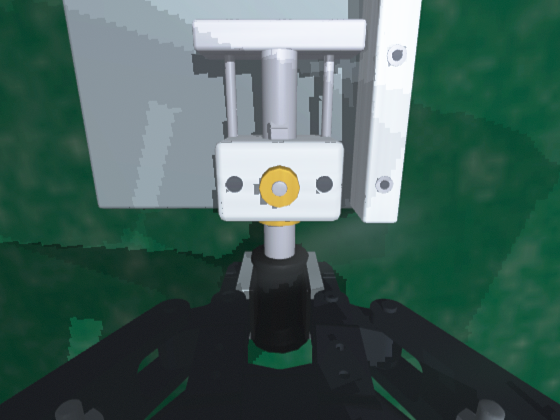

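The fingers hold the waist at (280,300) with a 20 mm opening. Now the pull.

Call:
jog_arm:
  increments:
    - {"rx":0,"ry":0,"rz":0,"x":0,"y":0,"z":7,"hand":15}
    - {"rx":0,"ry":0,"rz":0,"x":0,"y":0,"z":7,"hand":15}
    - {"rx":0,"ry":0,"rz":0,"x":0,"y":0,"z":7,"hand":15}
    - {"rx":0,"ry":0,"rz":0,"x":0,"y":0,"z":6,"hand":15}
    - {"rx":0,"ry":0,"rz":0,"x":0,"y":0,"z":0,"hand":15}

```text
time_s: 4.9
eef_pos: [565.5, -143.1, 18.7]
ee_rot: [0.472, 0.527, 0.472, -0.526]
force: [-3.6, 4.4, 7.2]
grip_width: 0.235
```

Run:
```python
from h import *
C,im,s=snap('wrist','w4');print(s['time_s'],s['eef_pos'],s['grip_width']*85.4,s['force'])
```

```text
4.9 [ 565.4923705  -143.11677547   18.65971494] 20.03384587798213 [-3.59268133  4.43284244  7.19572571]
```

View pics/w4.png

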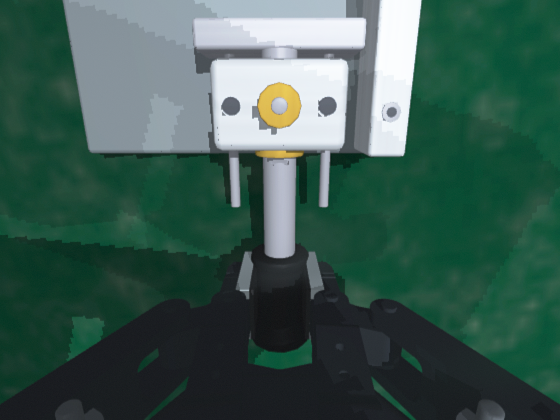

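The knob moved 26.4 mm with no slip, and the jaw has drawn up to the guide. I'll release, lift and go over the block.

Call:
jog_arm:
  increments:
    - {"rx":0,"ry":0,"rz":0,"x":0,"y":0,"z":0,"hand":50}
    - {"rx":0,"ry":0,"rz":0,"x":0,"y":0,"z":0,"hand":50}
    - {"rx":0,"ry":0,"rz":0,"x":-40,"y":0,"z":0,"hand":50}
    - {"rx":0,"ry":0,"rz":0,"x":-50,"y":0,"z":0,"hand":60}
    - {"rx":0,"ry":0,"rz":0,"x":-50,"y":0,"z":0,"hand":60}

```text
time_s: 5.58
eef_pos: [565.3, -143.6, 159.0]
ee_rot: [0.472, 0.527, 0.472, -0.527]
force: [1.1, 1.1, -0.5]
grip_width: 0.706
```

Call:
jog_arm:
  increments:
    - {"rx":0,"ry":0,"rz":0,"x":0,"y":-6.9,"z":-53.6,"hand":65}
    - {"rx":0,"ry":0,"rz":0,"x":0,"y":-6.9,"z":-53.6,"hand":65}
    - {"rx":0,"ry":0,"rz":0,"x":0,"y":-6.9,"z":-53.6,"hand":65}
    - {"rx":0,"ry":0,"rz":0,"x":0,"y":-6.9,"z":-53.6,"hand":65}
    - {"rx":0,"ry":0,"rz":0,"x":0,"y":-6.9,"z":-53.6,"hand":65}

```text
time_s: 6.2
eef_pos: [560.2, 128.2, 157.6]
ee_rot: [0.472, 0.527, 0.472, -0.526]
force: [0.0, -0.4, -0.0]
grip_width: 0.758
```

Call:
jog_arm:
  increments:
    - {"rx":0,"ry":0,"rz":0,"x":0,"y":-6.9,"z":-53.6,"hand":65}
    - {"rx":0,"ry":0,"rz":0,"x":0,"y":-6.9,"z":-53.6,"hand":65}
    - {"rx":0,"ry":0,"rz":0,"x":0,"y":-6.9,"z":-53.6,"hand":65}
    - {"rx":0,"ry":0,"rz":0,"x":0,"y":0,"z":0,"hand":65}

```text
time_s: 6.7
eef_pos: [556.4, 291.8, 157.0]
ee_rot: [0.473, 0.526, 0.473, -0.525]
force: [0.9, 0.1, 0.3]
grip_width: 0.766
```

Run:
```python
from h import *
C,im,s=snap('wrist','w5');print(s['time_s'],s['eef_pos'],s['grip_width']*85.4,s['force'])
```

```text
6.7 [556.38302488 291.8274017  157.03392688] 65.39210179239268 [0.86803178 0.12328723 0.31880993]
```

View pics/w5.png

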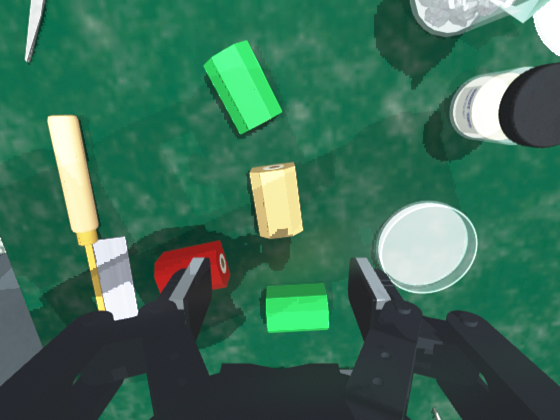

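The tan block is at (250–302, 162–240); green blocks are at (243,87) and (297,307), and a red one at (191,267). I'll enlarge the crop.

Run:
```python
from h import *
C,im,s=load('w5');crop(im,235,150,320,250,6,'c5')
```

```text
(no output)
```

View pics/c5.png

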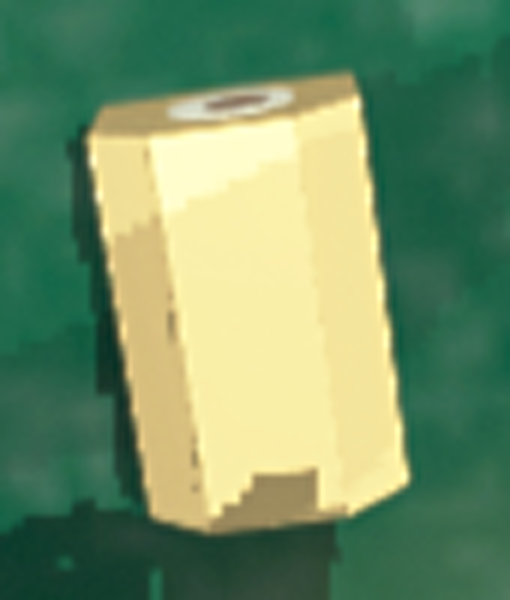

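Run:
```python
from h import *
C,im,s=load('w5');Ct=cam('top')
f=lambda p:(p[0]/6+235-.4,p[1]/6+150-.4)
P={n:onz(C,f(p),z)[:2] for n,p,z in [('TL',(148,138),34),('TR',(295,120),34),('BL',(212,532),34),('BR',(347,517),34),('l1',(92,132),24),('l2',(155,517),24),('r1',(358,98),24),('r2',(410,482),24)]}
for k in P:print(k,P[k].round(1))
c=sum(P[k] for k in('TL','TR','BL','BR'))/4;c2=sum(P[k] for k in('l1','l2','r1','r2'))/4
d=(P['TL']-P['BL']+P['TR']-P['BR']+P['l1']-P['l2']+P['r1']-P['r2'])
print('c',c,c2,'yaw of long axis rel world y',np.arctan2(-d[0],d[1]),'len',np.linalg.norm(d)/4)
# height: top-face centre triangulated
pw=sum(np.array(f(p)) for p in [(148,138),(295,120),(212,532),(347,517)])/4
t=cv2.imread('pics/top0.png');crop(t,180,165,230,225,10,'ct')
print(pw,onz(Ct,(203.5,193.5),34),tri((C,pw),(Ct,(203.5,193.5))))
# tool axes and delta for target
R=Ro.from_quat(np.roll(s['ee_rot'],-1)).as_matrix()
print(R.T@np.r_[c-s['eef_pos'][:2],0], np.arctan2(R[1,1],R[0,1]))
```

```text
TL [541.3 318.5]
TR [561.8 318.8]
BL [543.5 259.1]
BR [563.5 259.4]
l1 [532.6 318.4]
l2 [534.4 258.4]
r1 [571.1 319.3]
r2 [573.6 260. ]
c [552.54366732 288.94711905] [552.9009049  289.03417202] yaw of long axis rel world y 0.034590501329425316 len 59.54790269762861
[276.35       204.05833333] [553.08602815 286.421692    34.        ] (array([553.11466346, 287.79904446,  28.0152343 ]), [np.float64(0.8994235289259634), np.float64(0.8994235289259503)])
[-1.86287015e-03 -3.51739561e+00  3.26567287e+00] -0.10467627821321926
```

View pics/ct.png

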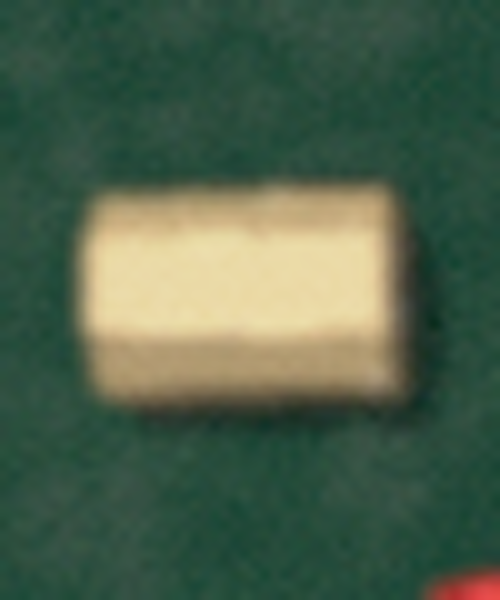

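Call:
jog_arm:
  increments:
    - {"rx":-0.07,"ry":0,"rz":0,"x":30,"y":-2.7,"z":0,"hand":60}
    - {"rx":-0.07,"ry":0,"rz":0,"x":30,"y":0,"z":0,"hand":60}
    - {"rx":0,"ry":0,"rz":0,"x":30,"y":0,"z":0,"hand":60}
    - {"rx":0,"ry":0,"rz":0,"x":0,"y":0,"z":0,"hand":60}
    - {"rx":0,"ry":0,"rz":0,"x":0,"y":0,"z":0,"hand":60}

```text
time_s: 7.38
eef_pos: [555.4, 288.5, 68.8]
ee_rot: [0.508, 0.493, 0.507, -0.492]
force: [0.2, -0.3, -0.2]
grip_width: 0.71
```

Run:
```python
from h import *
s=sense();R=Ro.from_quat(np.roll(s['ee_rot'],-1)).as_matrix()
print(s['eef_pos'],R.T@np.r_[np.array([552.7,289])-s['eef_pos'][:2],0], np.arctan2(R[1,1],R[0,1]))
```

```text
[555.36297127 288.49973963  68.77306187] [-0.00491305 -2.64669358 -0.58022871] 0.03011873382015417
```

Call:
jog_arm:
  increments:
    - {"rx":0,"ry":0,"rz":0,"x":40,"y":-2.6,"z":-0.6,"hand":60}
    - {"rx":0,"ry":0,"rz":0,"x":20,"y":0,"z":0,"hand":60}
    - {"rx":0,"ry":0,"rz":0,"x":7,"y":0,"z":0,"hand":60}
    - {"rx":0,"ry":0,"rz":0,"x":0,"y":0,"z":0,"hand":60}

```text
time_s: 7.88
eef_pos: [552.4, 289.6, 1.0]
ee_rot: [0.508, 0.492, 0.508, -0.492]
force: [-0.2, 0.0, 0.2]
grip_width: 0.703
```

Call:
jog_arm:
  increments:
    - {"rx":0,"ry":0,"rz":0,"x":0,"y":0,"z":0,"hand":34}
    - {"rx":0,"ry":0,"rz":0,"x":0,"y":0,"z":0,"hand":34}
    - {"rx":0,"ry":0,"rz":0,"x":0,"y":0,"z":0,"hand":34}
    - {"rx":0,"ry":0,"rz":0,"x":0,"y":0,"z":0,"hand":34}
  force: 30

```text
time_s: 8.38
eef_pos: [552.6, 289.7, 1.5]
ee_rot: [0.508, 0.493, 0.507, -0.492]
force: [-0.5, -0.6, 5.5]
grip_width: 0.46
```

Run:
```python
from h import *
C,im,s=snap('wrist','w6');print(s['time_s'],s['eef_pos'],s['grip_width']*85.4,s['force'])
```

```text
8.375 [552.60989277 289.69936345   1.50159971] 39.26122287268023 [-0.4708656  -0.58562627  5.51098403]
```

View pics/w6.png

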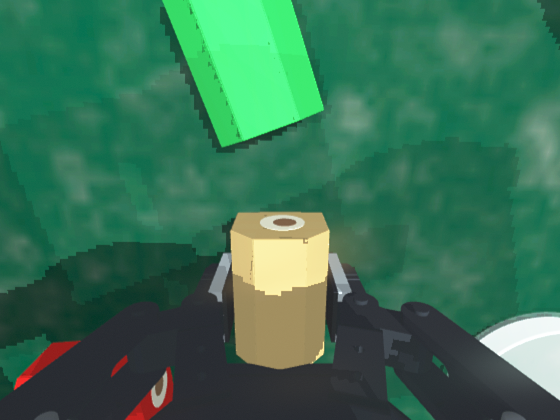

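The block is gripped squarely at (280,290) with a 39 mm opening. I'll lift it and carry it to the jig.

Call:
jog_arm:
  increments:
    - {"rx":0,"ry":0,"rz":0,"x":-40,"y":0,"z":0,"hand":34}
    - {"rx":0,"ry":0,"rz":0,"x":-45,"y":0,"z":0,"hand":34}
    - {"rx":0,"ry":0,"rz":0,"x":0,"y":1.3,"z":40,"hand":34}
    - {"rx":0,"ry":0,"rz":0,"x":0,"y":1.3,"z":50,"hand":34}
    - {"rx":0,"ry":0,"rz":0,"x":0,"y":1.3,"z":50,"hand":34}

```text
time_s: 9.05
eef_pos: [559.9, 148.3, 85.4]
ee_rot: [0.508, 0.492, 0.508, -0.492]
force: [0.2, 0.1, -0.6]
grip_width: 0.462
```

Call:
jog_arm:
  increments:
    - {"rx":0,"ry":0,"rz":0,"x":0,"y":1.3,"z":50,"hand":34}
    - {"rx":0,"ry":0,"rz":0,"x":0,"y":1.3,"z":50,"hand":34}
    - {"rx":0,"ry":0,"rz":0,"x":0,"y":1.3,"z":45,"hand":34}
    - {"rx":0.139,"ry":0,"rz":0,"x":0,"y":0,"z":0,"hand":34}
    - {"rx":0,"ry":0,"rz":0,"x":0,"y":0,"z":0,"hand":34}

```text
time_s: 9.68
eef_pos: [568.4, 4.6, 85.3]
ee_rot: [-0.472, -0.526, -0.472, 0.526]
force: [-0.2, 1.0, -0.3]
grip_width: 0.457
```

Call:
jog_arm:
  increments:
    - {"rx":0,"ry":0,"rz":0,"x":0,"y":0,"z":0,"hand":34}
    - {"rx":0,"ry":0,"rz":0,"x":0,"y":0,"z":0,"hand":34}

```text
time_s: 9.93
eef_pos: [568.5, 5.4, 85.3]
ee_rot: [-0.473, -0.526, -0.473, 0.526]
force: [0.1, -0.6, -0.8]
grip_width: 0.465
```

Run:
```python
from h import *
C,im,s=snap('wrist','w7');print(s['time_s'],s['eef_pos'],s['grip_width']*85.4,s['force'])
R=Ro.from_quat(np.roll(s['ee_rot'],-1)).as_matrix()
d=wld(0,-1.3)-s['eef_pos'][:2];print(R.T@np.r_[d,0],np.arctan2(R[1,1],R[0,1]),jig(s['eef_pos']))
```

```text
9.925 [568.46033505   5.39874677  85.30067441] 39.67665563875385 [ 0.12264759 -0.58477611 -0.84548792]
[-3.07808024e-05  4.95810405e-01  2.30045062e-01] -0.10573718553413768 [-0.49646695 -1.07137529]
```

View pics/w7.png

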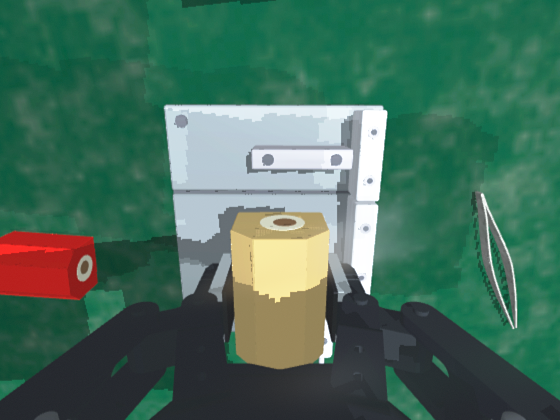

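Call:
jog_arm:
  increments:
    - {"rx":0,"ry":0,"rz":0,"x":35,"y":0,"z":0,"hand":34}
    - {"rx":0,"ry":0,"rz":0,"x":20,"y":0,"z":0,"hand":34}
    - {"rx":0,"ry":0,"rz":0,"x":10,"y":0,"z":0,"hand":34}
    - {"rx":0,"ry":0,"rz":0,"x":3,"y":0,"z":0,"hand":34}
    - {"rx":0,"ry":0,"rz":0,"x":0,"y":0,"z":0,"hand":34}

```text
time_s: 10.6
eef_pos: [568.9, 4.8, 17.9]
ee_rot: [0.473, 0.526, 0.472, -0.526]
force: [0.1, 0.2, -1.4]
grip_width: 0.461
```

Call:
jog_arm:
  increments:
    - {"rx":0,"ry":0,"rz":0,"x":1,"y":0,"z":0,"hand":34}
    - {"rx":0,"ry":0,"rz":0,"x":0.5,"y":0,"z":0,"hand":34}
    - {"rx":0,"ry":0,"rz":0,"x":0,"y":0,"z":0,"hand":34}

```text
time_s: 10.98
eef_pos: [569.0, 4.8, 16.5]
ee_rot: [0.473, 0.527, 0.472, -0.526]
force: [-0.5, 0.4, 5.3]
grip_width: 0.462
```

Call:
jog_arm:
  increments:
    - {"rx":0,"ry":0,"rz":0,"x":0,"y":0,"z":0,"hand":50}
    - {"rx":0,"ry":0,"rz":0,"x":0,"y":0,"z":0,"hand":50}
    - {"rx":0,"ry":0,"rz":0,"x":0,"y":0,"z":0,"hand":50}
    - {"rx":0,"ry":0,"rz":0,"x":-20,"y":0,"z":0,"hand":50}
    - {"rx":0,"ry":0,"rz":0,"x":-45,"y":0,"z":0,"hand":50}

```text
time_s: 11.6
eef_pos: [567.4, 5.0, 79.9]
ee_rot: [-0.471, -0.525, -0.473, 0.527]
force: [0.7, -1.4, 0.2]
grip_width: 0.586
```

Call:
jog_arm:
  increments:
    - {"rx":0,"ry":0,"rz":0,"x":-30,"y":-30,"z":0,"hand":2}
    - {"rx":0,"ry":0,"rz":0,"x":0,"y":-40,"z":0,"hand":2}
    - {"rx":0,"ry":0,"rz":0,"x":0,"y":0,"z":0,"hand":2}
    - {"rx":0,"ry":0,"rz":0,"x":0,"y":0,"z":0,"hand":2}

```text
time_s: 12.1
eef_pos: [499.5, 12.3, 111.0]
ee_rot: [0.473, 0.526, 0.472, -0.526]
force: [0.2, -1.8, 0.1]
grip_width: 0.024
```

Run:
```python
from h import *
C,im,s=snap('wrist','w8');print(s['time_s'],s['eef_pos'],s['grip_width']*85.4,s['force'],jig(s['eef_pos']))
_,t,_=snap('top','t8');crop(t,290,140,425,240,4,'c8')
```

```text
12.1 [499.52821337  12.2695774  110.982246  ] 2.065270474198223 [ 0.19488465 -1.77577913  0.10495059] [-69.76720299  -1.71234411]
```

View pics/w8.png

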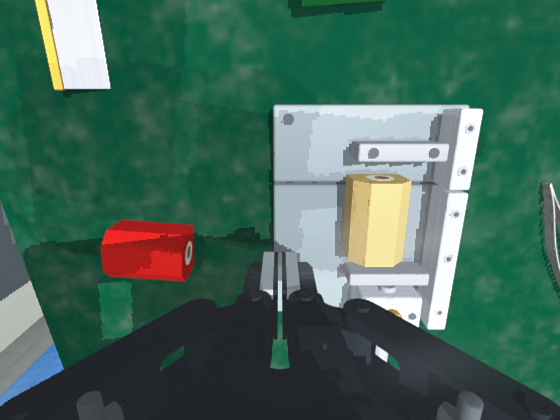

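View pics/c8.png

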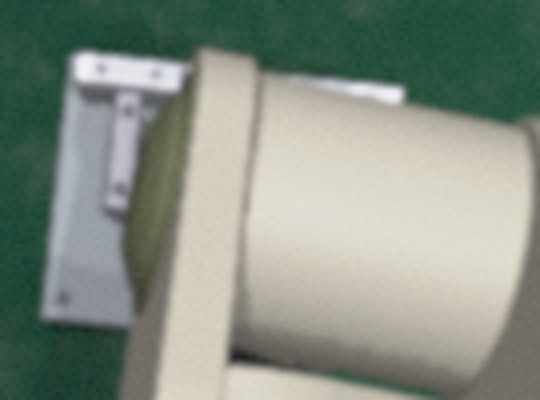

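Wrist view: the block lies flat at (377,220) between the stop (403,152) and the open jaw (390,273), clear of the fence. The arm hides it in the top view. Next I'll push it to the fence from the near side with the shut fingers.

Call:
jog_arm:
  increments:
    - {"rx":0,"ry":0,"rz":0,"x":45,"y":0,"z":0,"hand":1}
    - {"rx":0,"ry":0,"rz":0,"x":41,"y":10,"z":0,"hand":1}
    - {"rx":0,"ry":0,"rz":0,"x":0,"y":18,"z":0,"hand":1}
    - {"rx":0,"ry":0,"rz":0,"x":0,"y":5,"z":0,"hand":1}
    - {"rx":0,"ry":0,"rz":0,"x":0,"y":5,"z":0,"hand":1}

```text
time_s: 12.82
eef_pos: [537.0, 8.3, 24.9]
ee_rot: [0.472, 0.526, 0.472, -0.526]
force: [-0.1, -0.5, -0.3]
grip_width: 0.014
```

Call:
jog_arm:
  increments:
    - {"rx":0,"ry":0,"rz":0,"x":0,"y":5,"z":0,"hand":1}
    - {"rx":0,"ry":0,"rz":0,"x":0,"y":5,"z":0,"hand":1}
    - {"rx":0,"ry":0,"rz":0,"x":0,"y":4,"z":0,"hand":1}
    - {"rx":0,"ry":0,"rz":0,"x":0,"y":3,"z":0,"hand":1}
    - {"rx":0,"ry":0,"rz":0,"x":0,"y":0,"z":0,"hand":1}

```text
time_s: 13.45
eef_pos: [553.7, 6.5, 24.8]
ee_rot: [0.472, 0.526, 0.472, -0.526]
force: [0.2, 0.6, 0.1]
grip_width: 0.007
```

Run:
```python
from h import *
C,im,s=snap('wrist','w9');print(s['time_s'],s['eef_pos'],s['force'],jig(s['eef_pos']))
```

```text
13.45 [553.73900003   6.47868104  24.78685548] [0.20159876 0.6003131  0.14784588] [-15.2481263   -1.59339938]
```

View pics/w9.png

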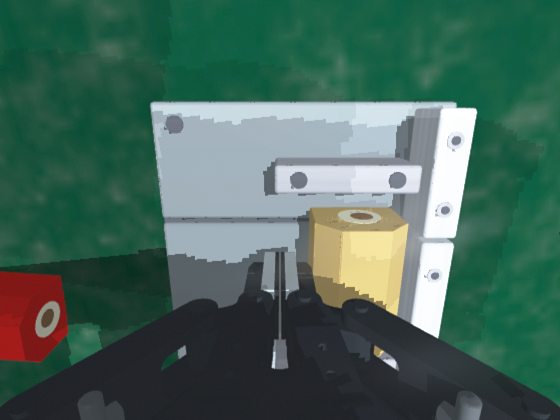

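The block is sliding along, its right edge now at about column 407. The fence foot is at about 418, so it is nearly there.

Call:
jog_arm:
  increments:
    - {"rx":0,"ry":0,"rz":0,"x":0,"y":2,"z":0,"hand":1}
    - {"rx":0,"ry":0,"rz":0,"x":0,"y":2,"z":0,"hand":1}
    - {"rx":0,"ry":0,"rz":0,"x":0,"y":0,"z":0,"hand":1}

```text
time_s: 13.88
eef_pos: [557.7, 6.0, 24.8]
ee_rot: [0.472, 0.526, 0.472, -0.526]
force: [0.6, -0.5, -0.2]
grip_width: 0.014
```

Run:
```python
from h import *
C,im,s=snap('wrist','w10');print(s['time_s'],s['eef_pos'],s['force'],jig(s['eef_pos']));crop(im,230,140,500,340,2.8,'c10')
```

```text
13.875 [557.70645416   6.03401274  24.79393316] [ 0.56849244 -0.47781868 -0.23311886] [-11.25584907  -1.60542897]
```

View pics/c10.png

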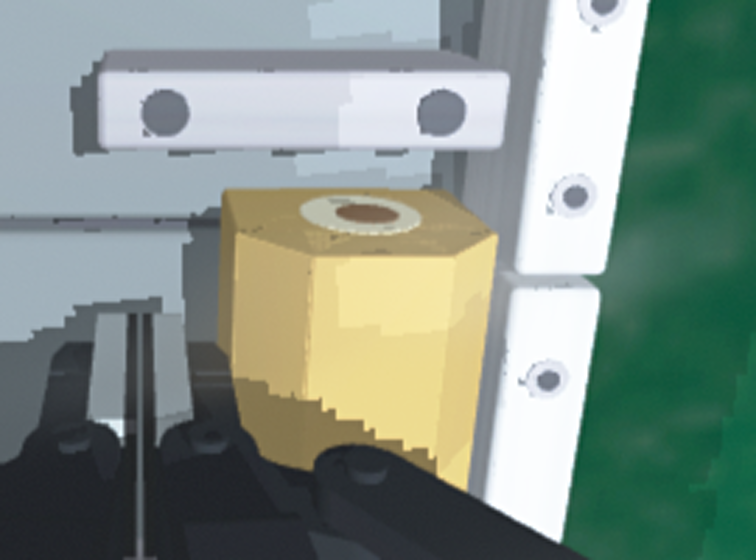

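Call:
jog_arm:
  increments:
    - {"rx":0,"ry":0,"rz":0,"x":0,"y":1.5,"z":0,"hand":1}
    - {"rx":0,"ry":0,"rz":0,"x":0,"y":1,"z":0,"hand":1}
    - {"rx":0,"ry":0,"rz":0,"x":0,"y":0,"z":0,"hand":1}

```text
time_s: 14.3
eef_pos: [560.1, 5.7, 24.8]
ee_rot: [0.472, 0.526, 0.472, -0.526]
force: [0.1, 0.2, -0.7]
grip_width: 0.009
```

Call:
jog_arm:
  increments:
    - {"rx":0,"ry":0,"rz":0,"x":0,"y":1.2,"z":0,"hand":1}
    - {"rx":0,"ry":0,"rz":0,"x":0,"y":1,"z":0,"hand":1}
    - {"rx":0,"ry":0,"rz":0,"x":0,"y":0,"z":0,"hand":1}

```text
time_s: 14.68
eef_pos: [560.5, 5.9, 24.3]
ee_rot: [-0.471, -0.525, -0.474, 0.527]
force: [-8.4, 0.1, 3.2]
grip_width: 0.011
```

Run:
```python
from h import *
C,im,s=snap('wrist','w11');print(s['time_s'],s['eef_pos'],s['force'],jig(s['eef_pos']));crop(im,230,140,500,340,2.8,'c11')
```

```text
14.675 [560.45408041   5.89371752  24.30969561] [-8.35323482  0.0771921   3.17690875] [-8.50920347 -1.44709167]
```

View pics/c11.png

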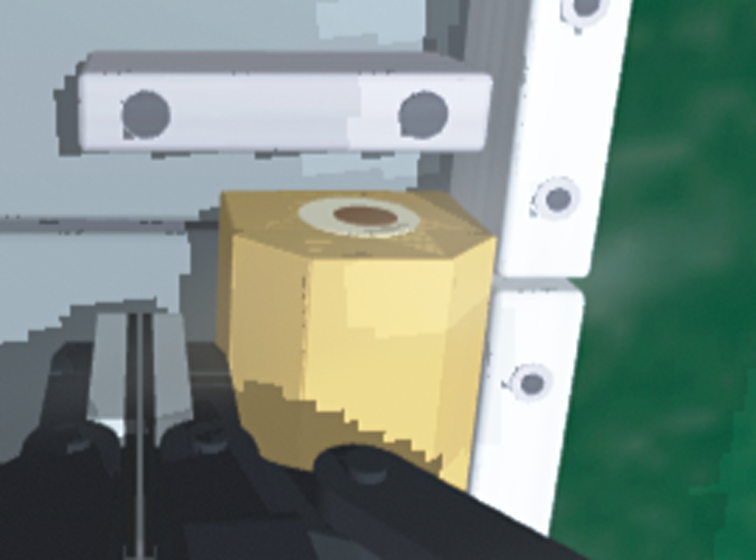

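Contact with the fence: 8 N, and the block looks parallel and flush. I'll retract and go round to the knob's outer end.

Call:
jog_arm:
  increments:
    - {"rx":0,"ry":0,"rz":0,"x":0,"y":-10,"z":0,"hand":0}
    - {"rx":0,"ry":0,"rz":0,"x":-45,"y":0,"z":0,"hand":0}
    - {"rx":0,"ry":0,"rz":0,"x":-50,"y":10,"z":30,"hand":0}
    - {"rx":0,"ry":0,"rz":0,"x":0,"y":10,"z":56,"hand":0}
    - {"rx":0,"ry":0,"rz":0,"x":0,"y":10,"z":56,"hand":0}

```text
time_s: 15.35
eef_pos: [566.9, -139.2, 120.6]
ee_rot: [0.473, 0.526, 0.472, -0.526]
force: [1.0, -0.0, 0.3]
grip_width: -0.003
```

Call:
jog_arm:
  increments:
    - {"rx":0,"ry":0,"rz":0,"x":0,"y":0,"z":56,"hand":0}
    - {"rx":0,"ry":0,"rz":0,"x":0,"y":0,"z":0,"hand":0}
    - {"rx":0,"ry":0,"rz":0,"x":0,"y":0,"z":0,"hand":0}

```text
time_s: 15.72
eef_pos: [560.6, -192.9, 119.7]
ee_rot: [0.472, 0.526, 0.472, -0.526]
force: [-0.5, 1.0, 0.5]
grip_width: 0.003
```

Run:
```python
from h import *
C,im,s=snap('wrist','w12');print(s['time_s'],s['eef_pos'],s['force'],jig(s['eef_pos']),s['ee_rot'])
```

```text
15.725 [ 560.63367759 -192.91783784  119.72029824] [-0.46380884  0.95285138  0.52711571] [  13.21785516 -199.06794513] [ 0.47220579  0.52636931  0.47231537 -0.52618935]
```

View pics/w12.png

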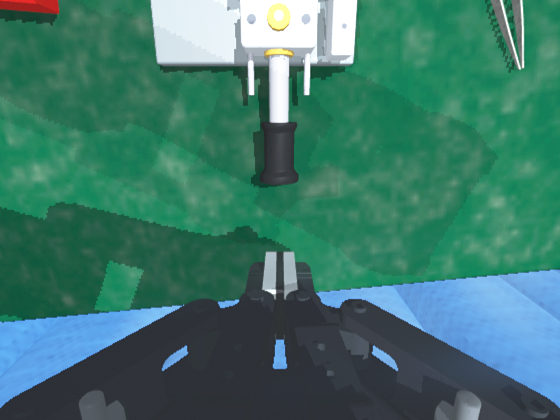

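The knob's outer end is at (279,184), on the same line as the fingers at column 280. I'll descend and push.

Call:
jog_arm:
  increments:
    - {"rx":0,"ry":0,"rz":0,"x":45,"y":0,"z":0,"hand":0}
    - {"rx":0,"ry":0,"rz":0,"x":46,"y":0,"z":0,"hand":0}
    - {"rx":0,"ry":0,"rz":0,"x":0,"y":-1,"z":0,"hand":0}
    - {"rx":0,"ry":0,"rz":0,"x":0,"y":0,"z":-6,"hand":0}
    - {"rx":0,"ry":0,"rz":0,"x":0,"y":0,"z":-6,"hand":0}

```text
time_s: 16.4
eef_pos: [562.1, -181.1, 30.9]
ee_rot: [0.474, 0.527, 0.471, -0.526]
force: [0.1, 0.4, -1.2]
grip_width: 0.002
```

Call:
jog_arm:
  increments:
    - {"rx":0,"ry":0,"rz":0,"x":0,"y":0,"z":-5,"hand":0}
    - {"rx":0,"ry":0,"rz":0,"x":0,"y":0,"z":-5,"hand":0}
    - {"rx":0,"ry":0,"rz":0,"x":0,"y":0,"z":-5,"hand":0}
    - {"rx":0,"ry":0,"rz":0,"x":0,"y":0,"z":-5,"hand":0}

```text
time_s: 16.9
eef_pos: [563.7, -161.8, 29.6]
ee_rot: [0.473, 0.526, 0.472, -0.526]
force: [0.5, -2.5, 1.0]
grip_width: -0.002
```

Call:
jog_arm:
  increments:
    - {"rx":0,"ry":0,"rz":0,"x":0,"y":0,"z":-4,"hand":0}
    - {"rx":0,"ry":0,"rz":0,"x":0,"y":0,"z":-3,"hand":0}
    - {"rx":0,"ry":0,"rz":0,"x":0,"y":0,"z":-2,"hand":0}
    - {"rx":0,"ry":0,"rz":0,"x":0,"y":0,"z":0,"hand":0}

```text
time_s: 17.4
eef_pos: [563.8, -154.0, 28.7]
ee_rot: [-0.473, -0.525, -0.472, 0.527]
force: [-2.8, -11.5, -0.9]
grip_width: -0.001
```

Run:
```python
from h import *
C,im,s=snap('wrist','w13');print(s['time_s'],s['eef_pos'],s['force'],jig(s['eef_pos']))
```

```text
17.4 [ 563.82248944 -154.03797771   28.70682356] [ -2.79471288 -11.45453885  -0.89693149] [  12.17382314 -160.07150886]
```

View pics/w13.png

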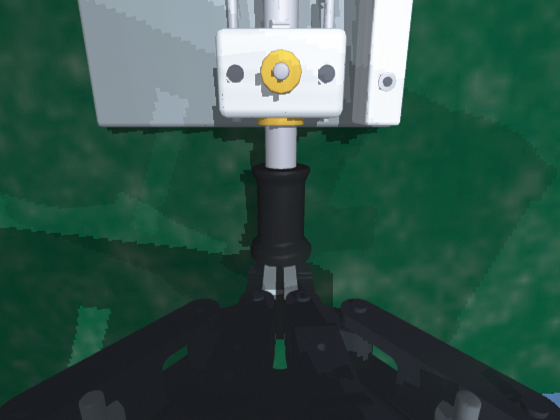

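There is a firm 11.5 N stop with the end face about where the trapped home position should be. I'll back off and look at the nest.

Call:
jog_arm:
  increments:
    - {"rx":0,"ry":0,"rz":0,"x":0,"y":0,"z":15,"hand":0}
    - {"rx":0,"ry":0,"rz":0,"x":-50,"y":0,"z":0,"hand":0}
    - {"rx":0,"ry":0,"rz":0,"x":-45,"y":-20,"z":0,"hand":0}
    - {"rx":0,"ry":0,"rz":0,"x":-25,"y":-20,"z":-40,"hand":0}
    - {"rx":0,"ry":0,"rz":0,"x":0,"y":-16,"z":-50,"hand":0}

```text
time_s: 18.08
eef_pos: [516.7, -71.7, 150.6]
ee_rot: [0.473, 0.527, 0.471, -0.526]
force: [1.1, 0.4, -0.4]
grip_width: 0.003
```

Call:
jog_arm:
  increments:
    - {"rx":0,"ry":0,"rz":0,"x":0,"y":-16,"z":-50,"hand":0}
    - {"rx":0,"ry":0,"rz":0,"x":0,"y":0,"z":-45,"hand":0}
    - {"rx":0,"ry":0,"rz":0,"x":0,"y":0,"z":0,"hand":0}
    - {"rx":0,"ry":0,"rz":0,"x":0,"y":0,"z":0,"hand":0}

```text
time_s: 18.58
eef_pos: [510.9, 23.8, 148.7]
ee_rot: [-0.472, -0.526, -0.472, 0.526]
force: [0.9, -0.5, -0.0]
grip_width: 0.0
```

Run:
```python
from h import *
C,im,s=snap('wrist','w14');print(s['time_s'],s['eef_pos'],s['force'],jig(s['eef_pos']));
crop(im,270,100,470,300,2.9,'c14')
```

```text
18.575 [510.90867291  23.80598401 148.66080673] [ 0.9291607  -0.47422311 -0.01148253] [-59.70418038  10.98958931]
```

View pics/c14.png

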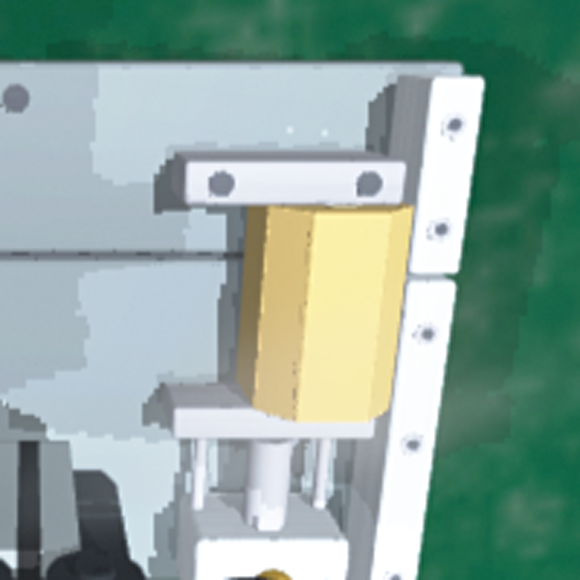

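The jaw closes on the block at crop (270,405), with the stop at (290,205) and the fence on its right. I'll check the bevel edge lines.

Run:
```python
from h import *
C,im,s=load('w14')
f=lambda p:(p[0]/2.9+270-.3,p[1]/2.9+100-.3)
for n,p,z in [('up far',(312,207),49),('up near',(299,418),49),('low far',(264,207),39),('low near',(254,408),39),('fence',(432,78),41),('fence2',(406,300),41),('stopR',(404,205),39),('stopL',(187,203),39)]:
  print(n,jig(onz(C,f(p),z)).round(1))
```

```text
up far [13.4 41.5]
up near [ 15.1 -18.2]
low far [ 3.4 39.7]
low near [  4.9 -19.3]
fence [44.  73.9]
fence2 [44.3 14. ]
stopR [41.4 40.3]
stopL [-17.6  40.7]
```

Call:
jog_arm:
  increments:
    - {"rx":0,"ry":0,"rz":0.157,"x":0,"y":0,"z":0,"hand":0}
    - {"rx":0,"ry":0,"rz":0.157,"x":0,"y":0,"z":0,"hand":0}
    - {"rx":0,"ry":0,"rz":0.157,"x":0,"y":0,"z":0,"hand":0}
    - {"rx":0,"ry":0,"rz":0.157,"x":0,"y":0,"z":0,"hand":0}
    - {"rx":0,"ry":0,"rz":0.157,"x":0,"y":0,"z":0,"hand":0}

```text
time_s: 19.25
eef_pos: [513.2, 33.6, 149.3]
ee_rot: [0.615, 0.659, 0.284, -0.326]
force: [-0.3, 0.7, 0.7]
grip_width: -0.0
```

Call:
jog_arm:
  increments:
    - {"rx":0,"ry":0,"rz":0,"x":30,"y":-24.7,"z":-1,"hand":0}
    - {"rx":0,"ry":0,"rz":0,"x":40,"y":0,"z":0,"hand":0}
    - {"rx":0,"ry":0,"rz":0,"x":20,"y":0,"z":0,"hand":0}
    - {"rx":0,"ry":0,"rz":0,"x":0,"y":0,"z":0,"hand":0}
    - {"rx":0,"ry":0,"rz":0,"x":0,"y":0,"z":0,"hand":0}

```text
time_s: 19.88
eef_pos: [546.0, 38.1, 92.2]
ee_rot: [0.615, 0.662, 0.287, -0.319]
force: [0.5, 0.5, 0.3]
grip_width: -0.002
```

Run:
```python
from h import *
C,im,s=snap('wrist','w15');R=Ro.from_quat(np.roll(s['ee_rot'],-1)).as_matrix()
print(s['time_s'],s['eef_pos'],s['force'],jig(s['eef_pos']),s['joints']);print(R.round(3))
d=np.r_[wld(10,12),44]-s['eef_pos'];print(R.T@d)
C,t,_=snap('side','s15');crop(t,215,160,315,235,6,'c15')
```

```text
19.875 [545.97036679  38.1108416   92.23839524] [0.48648992 0.50016589 0.26317742] [-26.39949715  29.01039405] [-0.19889358  0.32443074  2.10866835  1.29447302  0.11808037 -1.36835465]
[[ 0.632  0.772 -0.069]
 [-0.012 -0.079 -0.997]
 [-0.775  0.631 -0.041]]
[59.32819923 -2.26471094 20.4023414 ]
```

View pics/w15.png

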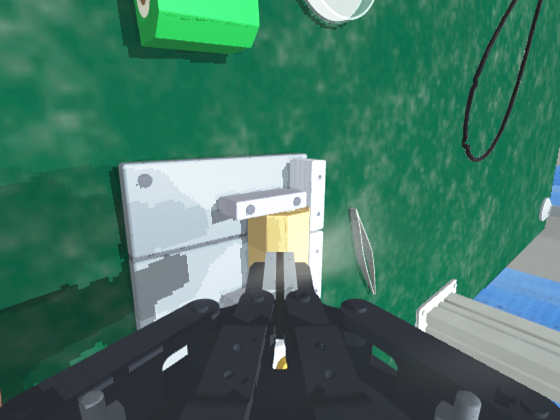

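View pics/c15.png

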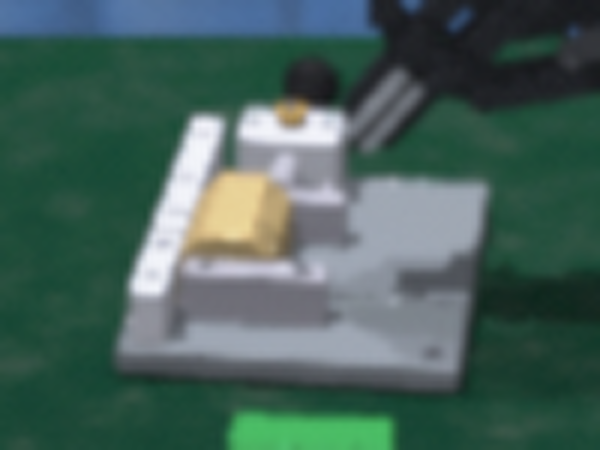

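Near 45° the wrist nears its j5 limit (j5 = 0.12), so the arm drifted to y = 29 mm. I'll use a smaller tilt of about 20°. The far finger's lower edge then bears on the bevel face, and I drive diagonally.

```bash
cat >> h.py <<'E'
def des(tilt):
    jx=np.r_[RJ[:,0],0];jz=np.array([0,0,1.])
    x=np.sin(tilt)*jx-np.cos(tilt)*jz;y=np.cos(tilt)*jx+np.sin(tilt)*jz
    return np.c_[x,y,np.cross(x,y)]
def need(s,tilt,p=None):
    R=Ro.from_quat(np.roll(s['ee_rot'],-1)).as_matrix()
    out=[Ro.from_matrix(R.T@des(tilt)).as_rotvec().round(3)]
    if p is not None: out+=[(R.T@(np.r_[wld(p[0],p[1]),p[2]]-s['eef_pos'])).round(1)]
    return out
E
python3 - <<'E'
from h import *
print(need(sense(),.35,(-26,29,110)))
E
```

```text
[array([ 0.015, -0.056, -0.333]), array([-13.3,  11.3,  -0.4])]
```

Call:
jog_arm:
  increments:
    - {"rx":0.005,"ry":-0.019,"rz":-0.11,"x":-4,"y":4,"z":0,"hand":0}
    - {"rx":0.005,"ry":-0.019,"rz":-0.11,"x":-4,"y":4,"z":0,"hand":0}
    - {"rx":0.005,"ry":-0.019,"rz":-0.11,"x":-4,"y":3,"z":0,"hand":0}
    - {"rx":0,"ry":0,"rz":0,"x":0,"y":0,"z":0,"hand":0}
    - {"rx":0,"ry":0,"rz":0,"x":0,"y":0,"z":0,"hand":0}

```text
time_s: 20.6
eef_pos: [552.2, 54.8, 100.6]
ee_rot: [0.588, 0.65, 0.34, -0.34]
force: [-0.1, 0.3, 0.6]
grip_width: -0.004
```

Run:
```python
from h import *
s=sense();print(s['joints'].round(2),jig(s['eef_pos']),s['eef_pos'],need(s,.35,(-16,12,80)))
```

```text
[-0.18  0.32  2.01  0.5   0.29 -0.55] [-22.02140239  46.24948739] [552.19115704  54.77384918 100.59542576] [array([ 0.026, -0.099, -0.213]), array([17.1, -6.4, 36.1])]
```

Call:
jog_arm:
  increments:
    - {"rx":0.013,"ry":-0.05,"rz":-0.1,"x":-5,"y":0,"z":10,"hand":0}
    - {"rx":0.013,"ry":-0.05,"rz":-0.1,"x":0,"y":0,"z":10,"hand":0}
    - {"rx":0,"ry":0,"rz":0,"x":0,"y":0,"z":10,"hand":0}
    - {"rx":0,"ry":0,"rz":0,"x":0,"y":0,"z":0,"hand":0}
    - {"rx":0,"ry":0,"rz":0,"x":0,"y":0,"z":0,"hand":0}

```text
time_s: 21.22
eef_pos: [547.7, 27.5, 102.3]
ee_rot: [0.561, 0.607, 0.369, -0.425]
force: [-0.2, -0.1, -0.2]
grip_width: -0.0
```

Run:
```python
from h import *
s=sense();print(s['joints'].round(2),jig(s['eef_pos']),s['eef_pos'],need(s,.35,(-16,12,80)))
```

```text
[-0.18  0.35  1.88  0.07  0.54 -0.13] [-23.53786782  18.60221939] [547.68703049  27.453821   102.33900471] [array([ 0.003, -0.012, -0.025]), array([23.5, -1.2,  6.9])]
```

Run:
```python
from h import *
print(need(sense(),.35,(-17,12,53.5)))
```

```text
[array([ 0.003, -0.012, -0.025]), array([ 47.8, -11.8,   7.1])]
```

Call:
jog_arm:
  increments:
    - {"rx":0.003,"ry":-0.012,"rz":-0.025,"x":10,"y":-12,"z":7,"hand":0}
    - {"rx":0,"ry":0,"rz":0,"x":20,"y":0,"z":0,"hand":0}
    - {"rx":0,"ry":0,"rz":0,"x":17,"y":0,"z":0,"hand":0}
    - {"rx":0,"ry":0,"rz":0,"x":0,"y":0,"z":0,"hand":0}
    - {"rx":0,"ry":0,"rz":0,"x":0,"y":0,"z":0,"hand":0}

```text
time_s: 21.85
eef_pos: [552.5, 19.8, 54.4]
ee_rot: [0.557, 0.6, 0.373, -0.437]
force: [0.3, 0.2, 0.3]
grip_width: 0.001
```

Run:
```python
from h import *
C,im,s=snap('wrist','w16');print(s['time_s'],s['joints'].round(2),jig(s['eef_pos']),s['eef_pos'],s['force'],need(s,.35,(-2.7,12,39.4)))
crop(im,190,120,370,320,2.9,'c16')
```

```text
21.85 [-0.19  0.45  1.88  0.06  0.46 -0.13] [-17.95370664  11.50746656] [552.46931781  19.79561613  54.37035214] [0.29825061 0.23365118 0.30341085] [array([-0.   ,  0.002,  0.   ]), array([19.3,  9.2, -0.5])]
```

View pics/c16.png

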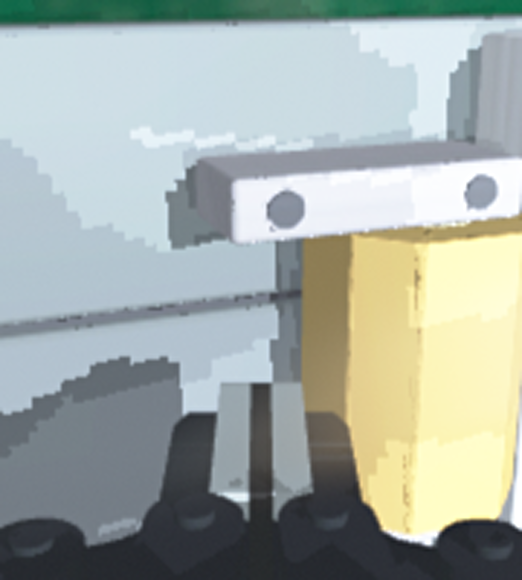

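The finger's far side, crop (345,430), is just short of the near bevel (380,430). I'll close in along the diagonal.

Call:
jog_arm:
  increments:
    - {"rx":0,"ry":0,"rz":0,"x":8,"y":4,"z":0,"hand":0}
    - {"rx":0,"ry":0,"rz":0,"x":6,"y":3,"z":0,"hand":0}
    - {"rx":0,"ry":0,"rz":0,"x":1.8,"y":0.9,"z":0,"hand":0}
    - {"rx":0,"ry":0,"rz":0,"x":0,"y":0,"z":0,"hand":0}

```text
time_s: 22.4
eef_pos: [565.5, 18.4, 42.0]
ee_rot: [0.557, 0.6, 0.373, -0.437]
force: [0.2, 0.2, -1.0]
grip_width: 0.001
```

Call:
jog_arm:
  increments:
    - {"rx":0,"ry":0,"rz":0,"x":0.9,"y":0.4,"z":0,"hand":0}
    - {"rx":0,"ry":0,"rz":0,"x":0.9,"y":0.4,"z":0,"hand":0}
    - {"rx":0,"ry":0,"rz":0,"x":0,"y":0,"z":0,"hand":0}

```text
time_s: 22.78
eef_pos: [566.9, 18.2, 40.8]
ee_rot: [0.557, 0.6, 0.373, -0.437]
force: [0.3, 0.7, 0.4]
grip_width: 0.001
```

Call:
jog_arm:
  increments:
    - {"rx":0,"ry":0,"rz":0,"x":0.9,"y":0.4,"z":0,"hand":0}
    - {"rx":0,"ry":0,"rz":0,"x":0.9,"y":0.4,"z":0,"hand":0}
    - {"rx":0,"ry":0,"rz":0,"x":0,"y":0,"z":0,"hand":0}

```text
time_s: 23.15
eef_pos: [568.2, 18.0, 39.2]
ee_rot: [0.557, 0.6, 0.373, -0.437]
force: [-0.1, -0.9, -0.1]
grip_width: 0.001
```

Call:
jog_arm:
  increments:
    - {"rx":0,"ry":0,"rz":0,"x":0.9,"y":0.4,"z":0,"hand":0}
    - {"rx":0,"ry":0,"rz":0,"x":0.9,"y":0.4,"z":0,"hand":0}
    - {"rx":0,"ry":0,"rz":0,"x":0,"y":0,"z":0,"hand":0}

```text
time_s: 23.52
eef_pos: [569.6, 17.9, 37.8]
ee_rot: [0.557, 0.6, 0.373, -0.437]
force: [0.3, -0.1, 0.6]
grip_width: 0.002
```

Run:
```python
from h import *
C,im,s=snap('wrist','w17');print(s['time_s'],jig(s['eef_pos']),s['eef_pos'],s['force'])
crop(im,190,120,370,320,2.9,'c17')
```

```text
23.525 [-0.70370916 11.47581144] [569.61426134  17.89447798  37.84196174] [ 0.27890376 -0.06457881  0.57682619]
```

View pics/c17.png

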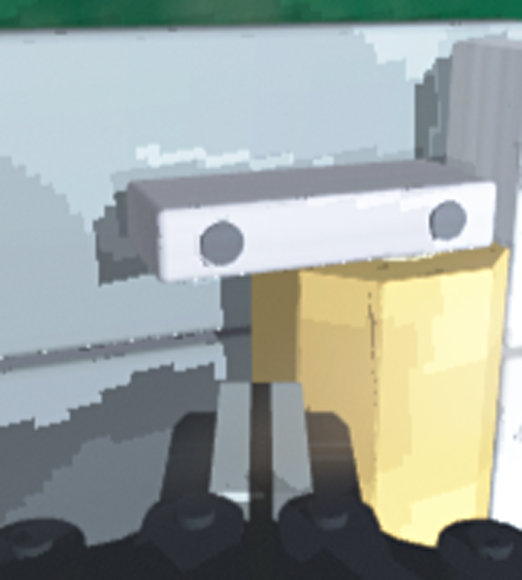

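No contact yet. The bare tip is narrower than the finger's back, so contact would come low on the bevel. I'll shift 6 mm up along the bevel and then continue.

Call:
jog_arm:
  increments:
    - {"rx":0,"ry":0,"rz":0,"x":-2.5,"y":5.4,"z":0,"hand":0}
    - {"rx":0,"ry":0,"rz":0,"x":0,"y":0,"z":0,"hand":0}
    - {"rx":0,"ry":0,"rz":0,"x":0,"y":0,"z":0,"hand":0}

```text
time_s: 23.95
eef_pos: [573.8, 17.5, 42.1]
ee_rot: [0.557, 0.6, 0.373, -0.437]
force: [0.7, 0.1, 0.1]
grip_width: 0.001
```

Call:
jog_arm:
  increments:
    - {"rx":0,"ry":0,"rz":0,"x":0.9,"y":0.4,"z":0,"hand":0}
    - {"rx":0,"ry":0,"rz":0,"x":0.9,"y":0.4,"z":0,"hand":0}
    - {"rx":0,"ry":0,"rz":0,"x":0,"y":0,"z":0,"hand":0}

```text
time_s: 24.32
eef_pos: [574.7, 17.4, 41.1]
ee_rot: [0.557, 0.6, 0.373, -0.437]
force: [-8.0, -0.3, 10.3]
grip_width: 0.001
```

Call:
jog_arm:
  increments:
    - {"rx":0,"ry":0,"rz":0,"x":0.2,"y":0.2,"z":0,"hand":0}
    - {"rx":0,"ry":0,"rz":0,"x":0,"y":0,"z":0,"hand":0}
    - {"rx":0,"ry":0,"rz":0,"x":0,"y":0,"z":0,"hand":0}
    - {"rx":0,"ry":0,"rz":0,"x":0,"y":0,"z":0,"hand":0}

```text
time_s: 24.82
eef_pos: [574.8, 17.4, 41.0]
ee_rot: [0.557, 0.6, 0.373, -0.437]
force: [-9.1, -0.8, 12.2]
grip_width: 0.001
```

Run:
```python
from h import *
C,im,s=snap('wrist','w18');print(s['time_s'],jig(s['eef_pos']),s['eef_pos'],s['force'],s['wrist_torque'])
crop(im,170,120,370,320,2.9,'c18')
C,t,s=snap('side','s18');print(s['force']);crop(t,215,160,315,235,6,'d18')
```

```text
24.825 [ 4.51505359 11.53854175] [574.80907851  17.39119449  41.01827266] [-9.07724136 -0.8216995  12.24386525] [-0.03955759  1.01773759 -0.08956916]
[-10.34715053   0.34315076  12.78135539]
```

View pics/c18.png

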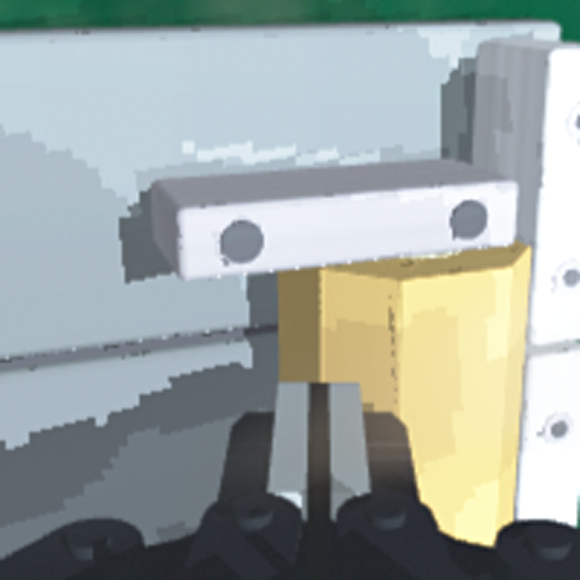

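View pics/d18.png

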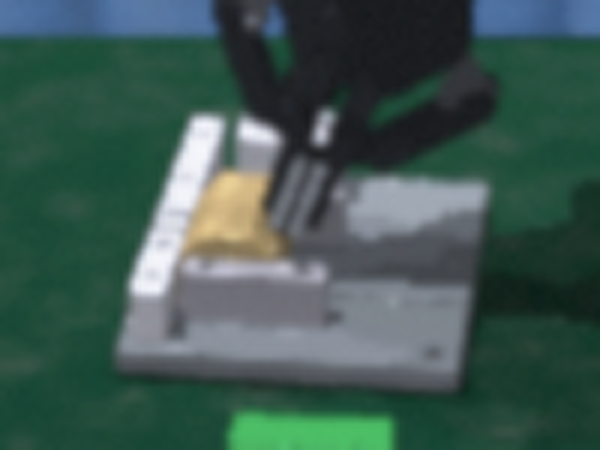

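Run:
```python
from h import *
s=sense();print(s['time_s'],s['force'],s['dq'].round(4));print(finish_job())
```

```text
24.925 [-10.47110361   0.44816861  13.06831056] [-0.     -0.0011  0.0002 -0.0003  0.0006 -0.0003]
the job is handed in; nothing more can be done
None
```

I handed the job in at 24.9 s with the block seated in the jig and the arm still holding its diagonal push; no verdict was reported.

**What I did**
- I pulled the knob out by 26.4 mm to its far detent.
- I laid the tan block, the one with the bone ring, flat on the plate between the end stop and the open jaw.
- I slid it against the fence until I met about 8 N, then pushed the knob home until I met about 11.5 N.
- I then pressed on the middle of the near bevel, forward and down.

**Last checks**
- The push was steady at about 10.5 N toward the fence and 13 N down, about 17 N in all, with the arm at rest.
- The picture taken before the push showed the jaw and end stop both against the block. The wrist picture during the push showed the block against the end stop and fence.
- The saw and dish were never approached.

**What did not go as planned, or could not be checked**
- My first four move calls were refused for missing keys; nothing moved.
- The tool could not reach a full 45° tilt: the wrist came close to its joint limit and the arm drifted clear of the work, touching nothing. I pressed with about a 20° tilt and drove the motion diagonally instead.
- The jaw and knob were hidden from view during the final push, so their home position was last seen just before it.
- Before the push, the bevel edge looked 0.02 to 0.03 rad off the fence line. I did not measure that angle again under load.

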